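Colour range of infant shoes from the drying rack to the packing tray

ROBOT

A 6-joint arm with a two-finger parallel gripper is mounted at the origin on the work surface. World frame = base frame: x ahead of the robot, y to its left, z up, the work surface at z = 0. Lengths are in m, angles in rad, forces in N, time in s.
With the tool pointing down it reaches from about 0.425 to 0.95 m from the base axis. Payload 3.5 kg.
Tool frame: the origin (TCP) lies between the finger pads; the fingertips stand 14 mm ahead of it and the grasp point (between the pads) lies 5 mm behind it (ctrl.tip_extent is the distance from the TCP to the fingertips, in m); x points along the fingers, z is the direction in which the jaws open and shut, and the axes are right-handed (so a half turn about x gives the same grasp; the last joint's range is limited). The gripper opens to 85 mm and grips with 20 to 120 N. Pads are 22 mm wide; open, the fingers measure 114 mm over their backs; the gripper's body (76 mm by 85 mm) begins 54 mm behind the grasp point. The pads swing forward as they close: fully open they stand 13 mm farther back than shut.
Start: joints at [-1.35, 0.286, 1.577, -0, 1.279, -0.15], TCP at [0.245, -0.629, 0.245] pointing down, gripper open.
Joint ranges: [-2.77, 2.77], [-0.9, 2.22], [0.21, 2.48], [-1.53, 4.67], [0.24, 2.81], [-2.84, 2.84]. Speed limits (rad/s): [2.79, 2.79, 3.14, 3.14, 3.14, 3.14].

INTERFACE

Orientations are given as a unit quaternion [x, y, z, w].
In Python, from plant import ctrl gives the robot as it stands.
- The arm moves only by the tool move_arm, never from a script. Its argument "commands" is one flat list of numbers, 4 for each row, row after row: the shift along the tool's x, y, z in units of 25 mm (1.0 is 25 mm), then the turn about the tool's x in units of 5 degrees (1.0 is 5 degrees). A call has 1 to 20 rows; each row shifts and turns the commanded pose from where the row before left it, along the tool's axes as they then stand; what a row does not reach is not made up. A row lasts 1/8 s, in which the tool goes at most 62.5 mm and 10.7 degrees, less where a joint would pass 70% of its speed; a pose out of reach is approached as far as the arm can. A call is refused whole if a number of a shift passes 1 or a number of a turn 1, either way. A call with a gripper value outside its range is refused whole. "jaw" is the finger opening in mm, from 0 to 85.4, set as the call begins (left out, the last holds). The fingers move at their own pace and stop on an object; "force" is the grip in N (left out, the last holds). Time passes only in rows, so rows that do not move let the fingers close. It gives the time, the measured TCP pose, the force and the opening at its end, in the units of the state.
- ctrl.get_state(): the state, without advancing time (a new reading comes with each control period).
- ctrl.read_camera(name): name is "side" or "top" or "wrist"; returns the picture (420x560x3 uint8, red, green, blue); there is no depth.
- ctrl.get_calibration(name): a dict with "camera_matrix" (3x3 intrinsics, pixels), "k1" (the pictures are not rectified: a ray, as slopes to the right and down, at radius r is drawn at 1 + k1 r^2 times it, then the intrinsics apply), "camera_from_world" (4x4, takes a point from world to camera coordinates); the wrist camera has in their place "mount" (4x4, takes a point from camera to tool coordinates, whose origin is the TCP and whose axes are the tool frame's). Camera axes: x right, y down, z forward; pixel columns grow to the right and rows downward; lengths in m; the calibration is good to about 2 mm. A picture is of the moment at which its call begins: read the wrist's pose just before it. get_calibration takes no time and is no camera call.
- ctrl.sign_off(): hands the job in, once; it reports no verdict.
The state is a dict: "time": time; "qpos": joint angles; "dq": joint speeds; "joint_efforts": joint torques, N m; "eef_pos": TCP position; "tcp_rot": TCP orientation; "contact_force": force on the tool from outside, world axes, zero at the start; "wrist_torque": the same for the moment, N m; "opening": opening from 0.0 (shut) to 1.0 (fully open).
Only numpy, scipy, OpenCV 4.12 (cv2) and the standard library are available. Lean on these libraries where they do the work, as an engineer would, in place of code of your own. Each camera call takes 0.05 s, during which the arm holds its last target.

TASK

Four infant sample shoes in four colours stand in a row on the blue drying rack. Move them into the four bays of the brown packing tray, keeping the same order from left to right, each standing flat and straight on the footprint in its own bay with its toe pointing away from you. Set them down rather than dropping them, and leave the little red-capped dressing bottle by the rack where it stands.

Things in the scene. Friction and masses are not known exactly. Their poses are not given: they have to be found in the camera images.
- shoe_white: white infant shoe with silver strap: loose, rigid, about 70 g, 104 long, 46 wide at the ball, 43 high at the strap, flat sole. Origin: sole underside below the heel, on the centre line; x to the toe, y left, z up. Heel's back at x=-22, toe's tip at x=+82. From x=-2 to +36 the sides are parallel, upright, 40 apart, up to z=31: grip across y there, best near x=+22
- shoe_red: cherry-red infant shoe with silver strap: loose, rigid, about 70 g, 104 long, 46 wide at the ball, 43 high at the strap, flat sole. Origin: sole underside below the heel, on the centre line; x to the toe, y left, z up. Heel's back at x=-22, toe's tip at x=+82. From x=-2 to +36 the sides are parallel, upright, 40 apart, up to z=31: grip across y there, best near x=+22
- shoe_blue: royal-blue infant shoe with silver strap: loose, rigid, about 70 g, 104 long, 46 wide at the ball, 43 high at the strap, flat sole. Origin: sole underside below the heel, on the centre line; x to the toe, y left, z up. Heel's back at x=-22, toe's tip at x=+82. From x=-2 to +36 the sides are parallel, upright, 40 apart, up to z=31: grip across y there, best near x=+22
- shoe_yellow: mustard-yellow infant shoe with silver strap: loose, rigid, about 70 g, 104 long, 46 wide at the ball, 43 high at the strap, flat sole. Origin: sole underside below the heel, on the centre line; x to the toe, y left, z up. Heel's back at x=-22, toe's tip at x=+82. From x=-2 to +36 the sides are parallel, upright, 40 apart, up to z=31: grip across y there, best near x=+22
- pad_white: dark grey felt pad under the white shoe at the start, 106 x 76 x 3; the four look alike, 88 apart, fixed on the blue drying rack (122 deep, 372 wide; deck 40 above the table; toe rail on its far side 60 beyond the pads' centres, top 18 above the deck). Origin: centre of underside; x the way the toes point, away from the robot; y left along the row
- pad_red: dark grey felt pad under the cherry-red shoe at the start, 106 x 76 x 3; the four look alike, 88 apart, fixed on the blue drying rack (122 deep, 372 wide; deck 40 above the table; toe rail on its far side 60 beyond the pads' centres, top 18 above the deck). Origin: centre of underside; x the way the toes point, away from the robot; y left along the row
- pad_blue: dark grey felt pad under the royal-blue shoe at the start, 106 x 76 x 3; the four look alike, 88 apart, fixed on the blue drying rack (122 deep, 372 wide; deck 40 above the table; toe rail on its far side 60 beyond the pads' centres, top 18 above the deck). Origin: centre of underside; x the way the toes point, away from the robot; y left along the row
- pad_yellow: dark grey felt pad under the mustard-yellow shoe at the start, 106 x 76 x 3; the four look alike, 88 apart, fixed on the blue drying rack (122 deep, 372 wide; deck 40 above the table; toe rail on its far side 60 beyond the pads' centres, top 18 above the deck). Origin: centre of underside; x the way the toes point, away from the robot; y left along the row
- tray: brown moulded-pulp packing tray, fixed, 144 (x) x 368 (y). Origin: centre of underside, on the table; x away from the robot, y left. Four bays, 128 (x) x 72 (y), floors at z=4, centres at x=0, y=+132, +44, -44, -132, between ribs 16 wide, tops at z=12. A dark shoe footprint on each floor, toe to +x: a well placed shoe's origin is at x=-30 on the bay's centre line
- dressing: small white round bottle of edge dressing with blue label and red cap, 40 across, 85 high, closed, loose, standing beyond the left (+y) end of the drying rack. Origin: centre of its underside, z up

How it is judged:
By the outcome, as a careful person would: the job done as asked, in the order asked, and still so for the second after the job is handed in, with the robot touching nothing.
It also fails if it takes over 104 s, if anything falls off the work surface, if the arm or the gripper's body presses on something with over 40 N, if the wrist force passes 120 N, or if a joint passes its speed limit or range.

## Working session

There is one attempt and no reset: what is moved stays moved. The work goes in short steps, Python scripts to look and compute and a tool call to move; the robot and the scene stay as the last step left them, time stands still between calls to the robot, and variables do not carry over. Pictures are saved under pics/ and viewed, and the job is handed in when it is done.

Besides the shell and the picture viewer there is one more tool, called after "Request:" as a command line: name --argument value ..., lists and objects as JSON in quotes. move_arm: Moves the arm, as the interface text tells. Its arguments: {"type":"object","properties":{"commands":{"type":"array"},"jaw":{"type":"number"},"force":{"type":"number"}},"required":["commands"]}

```bash
ls; mkdir -p pics; python3 - <<'E'
from plant import ctrl
import cv2,numpy as np
np.set_printoptions(precision=4,suppress=True)
s=ctrl.get_state();print(s)
for n in ["top","side","wrist"]:
    im=ctrl.read_camera(n);cv2.imwrite(f"pics/{n}0.png",im[:,:,::-1]);c=ctrl.get_calibration(n);print(n,c)
E
```

```text
pics
{'time': 0.0, 'qpos': array([-1.35  ,  0.2872,  1.5782,  0.    ,  1.2786, -0.15  ]), 'dq': array([ 0.0005,  0.0026, -0.001 ,  0.0013, -0.0002,  0.0001]), 'joint_efforts': array([ -0.    , -40.5981, -29.2623,  -0.0001,   0.0059,   0.    ]), 'eef_pos': array([ 0.2445, -0.6285,  0.2439]), 'tcp_rot': array([ 0.3998,  0.5842, -0.3987,  0.583 ]), 'contact_force': array([0.3344, 0.0109, 0.1503]), 'wrist_torque': array([ 0.0234, -0.0365, -0.0429]), 'opening': 1.0005804502680433}
top {'camera_matrix': array([[441.9087,   0.    , 282.5867],
       [  0.    , 441.9087, 202.6283],
       [  0.    ,   0.    ,   1.    ]]), 'k1': 0.03139572249638557, 'camera_from_world': array([[ 0.0103, -0.9999, -0.0046,  0.0482],
       [-0.9767, -0.0091, -0.2145,  0.5715],
       [ 0.2144,  0.0067, -0.9767,  0.7572],
       [ 0.    ,  0.    ,  0.    ,  1.    ]])}
side {'camera_matrix': array([[446.7994,   0.    , 280.0851],
       [  0.    , 446.7994, 207.5494],
       [  0.    ,   0.    ,   1.    ]]), 'k1': -0.08421005143924626, 'camera_from_world': array([[-0.75  , -0.6614, -0.0021,  0.4565],
       [-0.3383,  0.3864, -0.858 ,  0.2393],
       [ 0.5683, -0.6428, -0.5136,  0.7031],
       [ 0.    ,  0.    ,  0.    ,  1.    ]])}
wrist {'camera_matrix': array([[358.3727,   0.    , 276.1104],
       [  0.    , 358.3727, 204.0531],
       [  0.    ,   0.    ,   1.    ]]), 'k1': 0.004507579658041824, 'mount': array([[-0.0005, -0.2592,  0.9658, -0.1294],
       [ 0.0006, -0.9658, -0.2592,  0.0653],
       [ 1.    ,  0.0004,  0.0006,  0.0002],
       [ 0.    ,  0.    ,  0.    ,  1.    ]])}
```

View pics/top0.png

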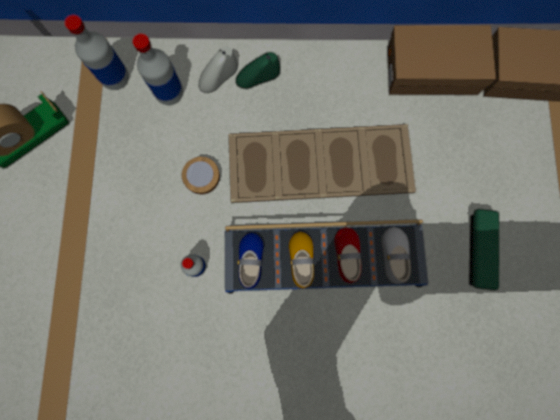

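View pics/side0.png

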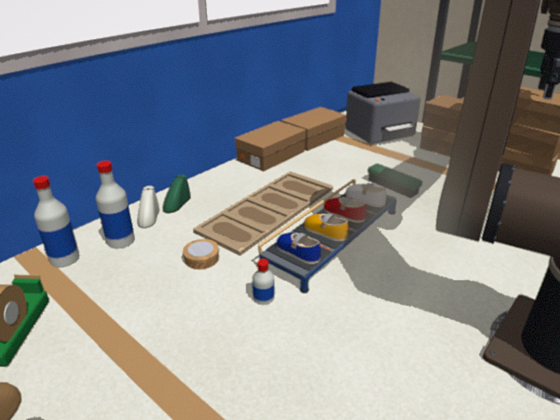

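View pics/wrist0.png

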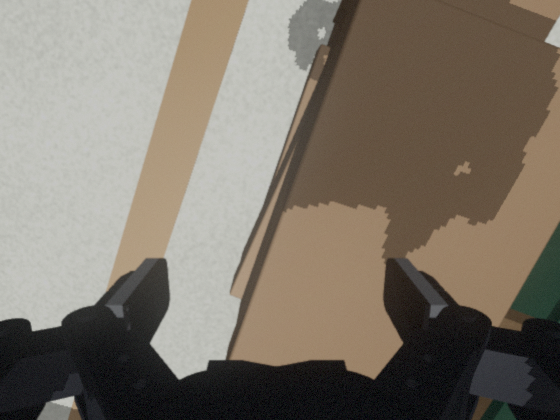

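The top view (up is +x, left is +y) shows the shoes left to right as blue (250,260), yellow (302,260), red (348,255) and white (397,255). The tray lies beyond them at (320,162) and the bottle at (192,265). The side view agrees. The wrist camera sees only clutter so far, so I'll measure from the top view.

```bash
cat > h.py <<'E'
import cv2,numpy as np
from plant import ctrl
from scipy.spatial.transform import Rotation as R
np.set_printoptions(precision=4,suppress=True)
def cal(n,st=None):
    c=ctrl.get_calibration(n);K=c["camera_matrix"];k=c["k1"]
    if n=="wrist":
        T=np.eye(4);T[:3,:3]=R.from_quat(st["tcp_rot"]).as_matrix();T[:3,3]=st["eef_pos"]
        return K,k,T@c["mount"]
    return K,k,np.linalg.inv(c["camera_from_world"])
def ray(C,uv):
    K,k,T=C;uv=np.atleast_2d(np.float64(uv))
    d=np.array([k,0,0,0,0.])
    p=cv2.undistortPoints(uv.reshape(-1,1,2),K,d).reshape(-1,2)
    v=np.c_[p,np.ones(len(p))]@T[:3,:3].T
    return T[:3,3],v
def onz(C,uv,z):
    o,v=ray(C,uv);t=(np.reshape(z,-1)-o[2])/v[:,2];return o+v*t[:,None]
def proj(C,P):
    K,k,T=C;M=np.linalg.inv(T)
    return cv2.projectPoints(np.float64(P).reshape(-1,3),cv2.Rodrigues(M[:3,:3])[0],M[:3,3],K,np.array([k,0,0,0,0.]))[0].reshape(-1,2)
def snap(n,name):
    st=ctrl.get_state();im=ctrl.read_camera(n)[:,:,::-1].copy();cv2.imwrite(f"pics/{name}.png",im);return im,cal(n,st),st
E
python3 - <<'E'
from h import *
im=cv2.imread("pics/top0.png")
cv2.imwrite("pics/t0a.png",cv2.resize(im[115:300,215:435],None,fx=3.5,fy=3.2,interpolation=cv2.INTER_CUBIC))
E
```

```text
(no output)
```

View pics/t0a.png

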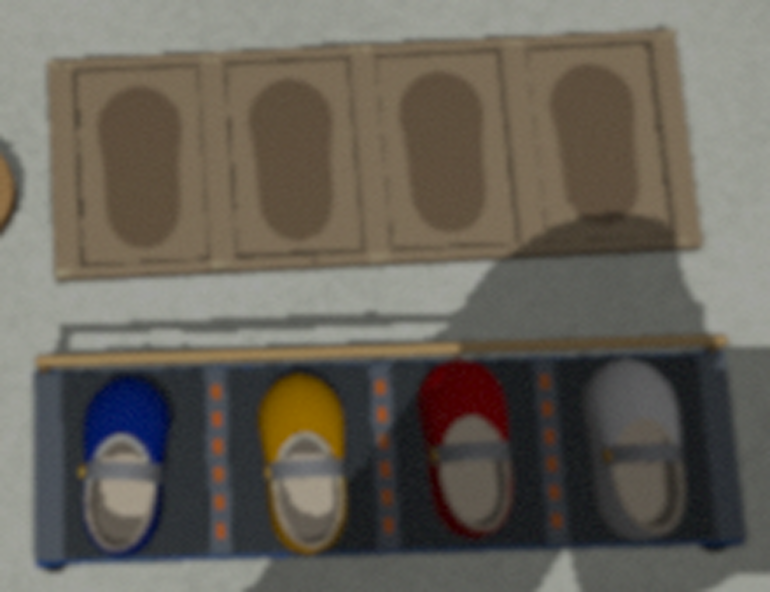

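```bash
python3 - <<'E'
from h import *
im=cv2.imread("pics/top0.png");C=cal("top")
f=lambda u,v:(215+u/3.5,115+v/3.2)
# tray outline corners (rim top z=.012)
c=[f(50,62),f(673,32),f(701,246),f(58,279)]
P=onz(C,c,.012);print("tray",P[:,:2],P[:,:2].mean(0))
# footprints
hsv=cv2.cvtColor(im,cv2.COLOR_BGR2HSV)
for u,v in [(140,165),(290,160),(442,150),(590,140)]:
    p=f(u,v);print(onz(C,[p],.004)[0][:2],hsv[int(p[1]),int(p[0])])
# rack deck ends: rack corners
print("rack near corners z=.04",onz(C,[f(40,562),f(742,540)],.04)[:,:2])
print("divider strips",onz(C,[f(220,548),f(216,372),f(388,545),f(379,372),f(560,537),f(543,365)],.04)[:,:2])
# shoes: sole toe tip/heel back
for n,t,h in [("blue",(128,376),(123,550)),("yellow",(300,373),(310,553)),("red",(456,362),(480,538)),("white",(628,360),(655,538))]:
    T=onz(C,[f(*t)],.043+.02)[0];H=onz(C,[f(*h)],.043+.025)[0]
    d=T-H;print(n,T[:2],H[:2],np.hypot(*d[:2]),np.degrees(np.arctan2(d[1],d[0])))
print(onz(C,[(192,266)],.085))
E
```

```text
tray [[ 0.7234  0.1642]
 [ 0.7465 -0.1985]
 [ 0.6062 -0.2074]
 [ 0.582   0.1547]] [ 0.6645 -0.0217]
[0.6581 0.1108] [18 91 90]
[0.6621 0.0241] [16 92 94]
[ 0.6695 -0.0639] [16 86 92]
[ 0.6768 -0.1495] [15 85 93]
rack near corners z=.04 [[ 0.4107  0.1546]
 [ 0.4271 -0.2106]]
divider strips [[ 0.4194  0.061 ]
 [ 0.5208  0.0644]
 [ 0.422  -0.0267]
 [ 0.5216 -0.023 ]
 [ 0.4276 -0.1164]
 [ 0.5267 -0.1109]]
blue [0.5145 0.1098] [0.417  0.1094] 0.09750825100857434 0.219443686236225
yellow [0.5171 0.0201] [0.4163 0.0152] 0.10088889265615404 2.829221467038126
red [ 0.5243 -0.0612] [ 0.4254 -0.0705] 0.09926540113626052 5.389458036680176
white [ 0.5263 -0.1506] [ 0.4265 -0.1584] 0.10009954849108976 4.443067770808801
[[0.4514 0.2105 0.085 ]]
```

```bash
cat >> h.py <<'E'
def delta(st,pos,yaw=None,sgn=-1):
    """remaining shift in tool axes (units of 25mm) AFTER turn, and turn (units of 5deg) so tool z= sgn*(shoe left axis at yaw)"""
    M=R.from_quat(st["tcp_rot"]).as_matrix()
    t=0
    if yaw is not None:
        zt=sgn*np.array([-np.sin(np.radians(yaw)),np.cos(np.radians(yaw)),0])
        t=np.arctan2(-zt@M[:,1],zt@M[:,2])
        M2=M@R.from_rotvec([t,0,0]).as_matrix()
    else: M2=M
    d=M2.T@(np.array(pos)-st["eef_pos"])/.025
    return d,np.degrees(t)/5
E
python3 - <<'E'
from h import *
st=ctrl.get_state();print(R.from_quat(st["tcp_rot"]).as_matrix())
for s in(1,-1):print(s,delta(st,(.52,-.02,.30),3.7,s))
print(st["time"])
E
```

```text
[[-0.0004  0.932   0.3624]
 [ 0.0018  0.3624 -0.932 ]
 [-1.      0.0003 -0.0018]]
1 (array([ -2.1909, -12.5676,  23.5877]), np.float64(-32.490657925413466))
-1 (array([ -2.1909,  12.5676, -23.5877]), np.float64(3.50934207458653))
0.15
```

Request:
move_arm --commands '[-0.6, 0, 0, 0.9, -0.6, 0, 0, 0.9, -0.5, 0, 0, 0.9, -0.5, 0, 0, 0.8, 0, 0.5, -1, 0, 0, 0.5, -1, 0, 0, 0.5, -1, 0, 0, 0.5, -1, 0, 0, 0.5, -1, 0, 0, 0.5, -1, 0, 0, 0.5, -1, 0, 0, 0.5, -1, 0, 0, 0.5, -1, 0, 0, 0.5, -1, 0, 0, 0.5, -1, 0, 0, 0.5, -1, 0]' --jaw 62 --force 40

```text
time: 2.15
eef_pos: [0.3751, -0.3183, 0.3003]
tcp_rot: [0.483, 0.516, -0.483, 0.516]
contact_force: [0.3, -0.1, -0.3]
opening: 0.728
```

Request:
move_arm --commands '[0, 0.5, -1, 0, 0, 0.5, -1, 0, 0, 0.5, -1, 0, 0, 0.5, -1, 0, 0, 0.6, -1, 0, 0, 0.6, -1, 0, 0, 0.6, -1, 0, 0, 0.6, -1, 0, 0, 0.6, -1, 0, 0, 0.6, -1, 0, 0, 0.6, -1, 0, 0, 0.6, -0.6, 0, 0, 0, 0, 0, 0, 0, 0, 0, 0, 0, 0, 0]'

```text
time: 4.03
eef_pos: [0.5251, -0.0201, 0.3003]
tcp_rot: [0.484, 0.516, -0.484, 0.516]
contact_force: [-0.3, -0.8, 0.1]
opening: 0.727
```

```bash
python3 - <<'E'
from h import *
im,C,st=snap("wrist","w1")
print(st)
print(delta(st,(.52,-.02,.30),3.7))
E
```

```text
{'time': 4.025, 'qpos': array([-0.2314, -0.0862,  1.8789, -0.0002,  1.3491,  1.2752]), 'dq': array([-0.0023, -0.0029, -0.0002,  0.0019, -0.0009, -0.0003]), 'joint_efforts': array([  0.163 , -26.4193, -29.928 ,   0.0043,   0.0005,  -0.0007]), 'eef_pos': array([ 0.5251, -0.0201,  0.3003]), 'tcp_rot': array([ 0.4836,  0.5158, -0.4838,  0.5158]), 'contact_force': array([-0.3122, -0.8102,  0.1055]), 'wrist_torque': array([-0.0188,  0.0332, -0.0124]), 'opening': 0.727421921222165}
(array([ 0.011 , -0.2039, -0.0185]), np.float64(-0.003597109257893355))
```

View pics/w1.png

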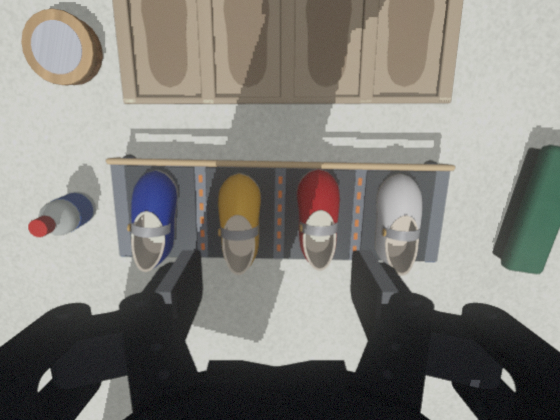

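The wrist view at z=0.30 shows the shoes blue (153,220), yellow (240,222), red (319,218) and white (400,222), with buckles on the left and toes up. The lower edge of the tray is at row 102. Next I'll look straight down on the tray.

Request:
move_arm --commands '[0, 0.8, 0, 0, 0, 1, 0, 0, 0, 1, 0, 0, 0, 1, 0, 0, 0, 1, 0, 0, 0, 1, 0, 0, 0, 0.5, 0, 0, 0, 0, 0, 0, 0, 0, 0, 0]'

```text
time: 5.2
eef_pos: [0.682, -0.0093, 0.3004]
tcp_rot: [0.483, 0.516, -0.484, 0.516]
contact_force: [0.2, -0.6, -0.2]
opening: 0.727
```

```bash
python3 - <<'E'
from h import *
im,C,st=snap("wrist","w2")
print(st["eef_pos"],st["time"])
E
```

```text
[ 0.682  -0.0093  0.3004] 5.2
```

View pics/w2.png

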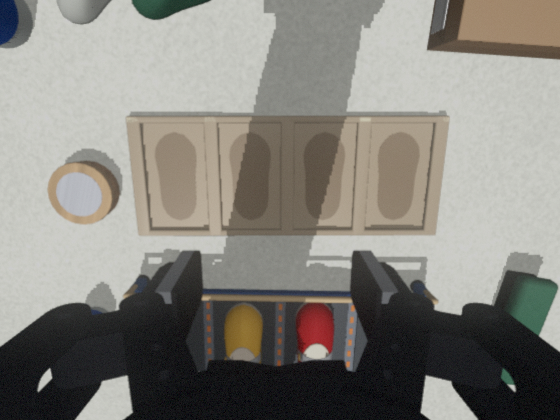

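```bash
python3 - <<'E'
from h import *
im=cv2.imread("pics/w2.png");st=ctrl.get_state();C=cal("wrist",st)
hsv=cv2.cvtColor(cv2.GaussianBlur(im,(3,3),0),cv2.COLOR_BGR2HSV)
m=((hsv[...,0]<25)&(hsv[...,1]>55)).astype(np.uint8)*255
m[:105]=0;m[245:]=0;m[:,:125-5]=0;m[:,455:]=0
m=cv2.morphologyEx(m,cv2.MORPH_OPEN,np.ones((3,3)))
m=cv2.morphologyEx(m,cv2.MORPH_CLOSE,np.ones((7,7)))
cs,_=cv2.findContours(m,cv2.RETR_EXTERNAL,cv2.CHAIN_APPROX_NONE);c=max(cs,key=cv2.contourArea)
h=cv2.convexHull(c);q=cv2.approxPolyDP(h,6,True).reshape(-1,2);print(q)
v=im.copy();cv2.drawContours(v,[c],-1,(0,0,255),1);cv2.imwrite("pics/w2a.png",cv2.resize(v[90:250,110:470],None,fx=2.2,fy=2.2))
pts=onz(C,c.reshape(-1,2).astype(float),.012)[:,:2]
r=cv2.minAreaRect(pts.astype(np.float32));print(r)
P=onz(C,q.astype(float),.012);print(P)
# footprints: dark ones
for col in (178,250,324,398):
    r0=im[120:232,col-36:col+36];L=hsv[120:232,col-36:col+36,2].astype(np.uint8)
    g=cv2.GaussianBlur(L,(5,5),0);print(col,g[50,36],g[50,5],end=' ')
print()
E
```

```text
[[339 140]
 [333 210]
 [254 220]
 [237 212]
 [248 134]
 [327 133]]
((0.6682173609733582, -0.02425815910100937), (0.10342521220445633, 0.1298293173313141), 4.522812366485596)
[[ 0.7163 -0.08    0.012 ]
 [ 0.6324 -0.0821  0.012 ]
 [ 0.6134  0.0128  0.012 ]
 [ 0.6222  0.034   0.012 ]
 [ 0.7162  0.0248  0.012 ]
 [ 0.7233 -0.0654  0.012 ]]
178 150 150 250 96 147 324 95 108 398 142 168
```

View pics/w2a.png

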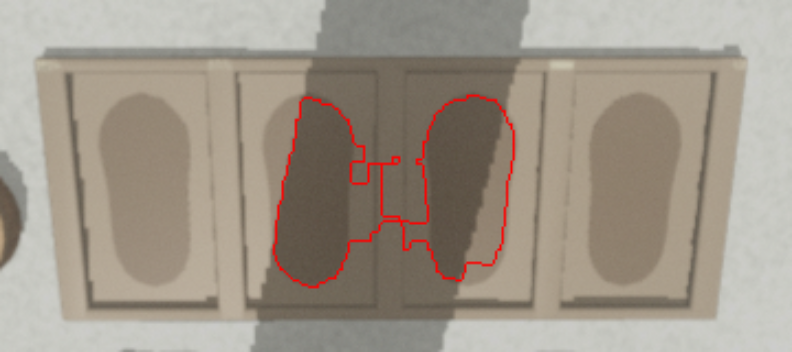

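```bash
python3 - <<'E'
from h import *
st=ctrl.get_state();C=cal("wrist",st)
f=lambda u,v:(110+u/2.2,90+v/2.2)
P=onz(C,[f(38,60),f(746,60),f(716,317),f(66,319)],.012)[:,:2];print(P,P.mean(0))
def yaw(d):return np.degrees(np.arctan2(d[1],d[0]))
print(yaw(P[0]-P[3]),yaw(P[1]-P[2]),yaw(P[0]-P[1])-90,yaw(P[3]-P[2])-90,[np.hypot(*(P[i]-P[(i+1)%4])) for i in range(4)])
# footprints toe tip, heel, left/right at toe
F=onz(C,[f(142,93),f(153,286),f(637,93),f(622,285)],.004)[:,:2];print(F,yaw(F[0]-F[1]),yaw(F[2]-F[3]))
y=np.radians(3.8);X=np.array([np.cos(y),np.sin(y)]);Y=np.array([-X[1],X[0]])
c=P.mean(0)
print("pred foot toe/heel (origin-30: toe +52, heel -52)",c+132*.001*Y+.052*X,c+132*.001*Y-.052*X,c-.132*Y+.052*X,c-.132*Y-.052*X)
E
```

```text
[[ 0.7258  0.1621]
 [ 0.7497 -0.2016]
 [ 0.6099 -0.2115]
 [ 0.5848  0.1523]] [ 0.6675 -0.0247]
3.945663294595374 4.081858672600901 3.760689842796779 3.9478003925941607 [np.float64(0.36441974622774925), np.float64(0.14013578293239512), np.float64(0.36475095793186274), np.float64(0.1413254811322014)]
[[ 0.7119  0.111 ]
 [ 0.6048  0.1057]
 [ 0.7292 -0.151 ]
 [ 0.6228 -0.159 ]] 2.8660319655835447 4.3425813757645155
pred foot toe/heel (origin-30: toe +52, heel -52) [0.7107 0.1105] [0.6069 0.1036] [ 0.7282 -0.1529] [ 0.6244 -0.1598]
```

Request:
move_arm --commands '[0, -0.9, -0.7, 0, 0, -1, -0.75, 0, 0, -1, -0.75, 0, 0, -1, -0.75, 0, 0, -1, -0.75, 0, 0, -1, -0.75, 0, 0, -1, -0.75, 0, 0, 0, 0, 0, 0, 0, 0, 0]'

```text
time: 6.38
eef_pos: [0.5021, 0.109, 0.3008]
tcp_rot: [0.484, 0.516, -0.483, 0.516]
contact_force: [0.3, 0.3, -0.3]
opening: 0.723
```

```bash
python3 - <<'E'
from h import *
im,C,st=snap("wrist","w3")
print(st["eef_pos"],st["time"])
E
```

```text
[0.5021 0.109  0.3008] 6.375
```

View pics/w3.png

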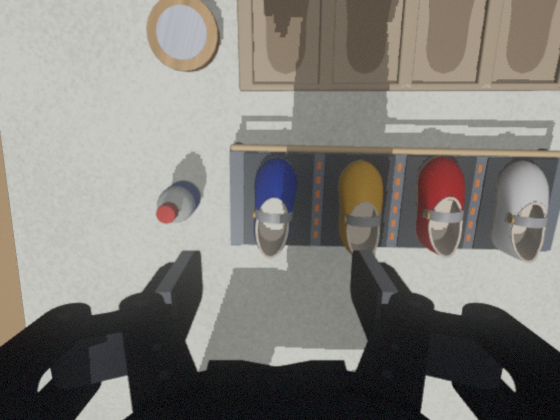

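```bash
cat >> h.py <<'E'
def crop(im,name,u0,u1,v0,v1,f=5):
    cv2.imwrite(f"pics/{name}.png",cv2.resize(im[v0:v1,u0:u1],None,fx=f,fy=f,interpolation=cv2.INTER_CUBIC))
E
python3 - <<'E'
from h import *
im=cv2.imread("pics/w3.png");crop(im,"w3a",225,345,145,265)
E
```

```text
(no output)
```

View pics/w3a.png

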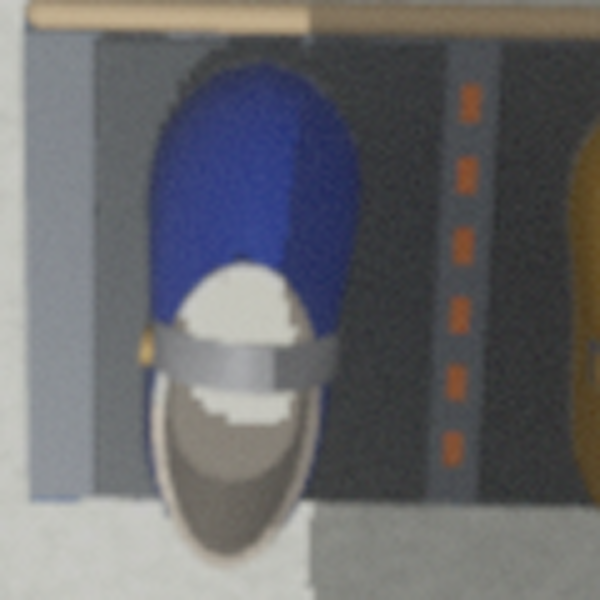

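```bash
cat >> h.py <<'E'
def shoe(C,u0,v0,f,toe,ballL,ballR,heel,rackz=.043,zt=.012,zh=.038):
    g=lambda p:(u0+(p[0]+.5)/f-.5,v0+(p[1]+.5)/f-.5)
    T=onz(C,[g(toe)],rackz+zt)[0];H=onz(C,[g(heel)],rackz+zh)[0]
    B=onz(C,[g(ballL),g(ballR)],rackz+.015);b=B.mean(0)
    ya=np.degrees(np.arctan2(*(b-H)[1::-1]));yb=np.degrees(np.arctan2(*(T-H)[1::-1]))
    print("toe",T[:2],"heel",H[:2],"L",np.hypot(*(T-H)[:2]),"ballw",np.hypot(*(B[0]-B[1])[:2]),"ball",b[:2],"yaw",ya,yb)
    y=np.radians(ya);X=np.array([np.cos(y),np.sin(y)])
    # origin: on line through ball/H, toe tip at 82
    t=(T-b)[:2]@X;o=b[:2]+X*(t-.082);print("origin",o,"grip",o+.022*X,"heelx",(H[:2]-o)@X);return o,ya
E
python3 - <<'E'
from h import *
st=ctrl.get_state();C=cal("wrist",st)
shoe(C,225,145,5,(262,62),(150,170),(361,170),(230,567))
E
```

```text
toe [0.5184 0.1085] heel [0.4155 0.1085] L 0.1028940064435304 ballw 0.0445036804224585 ball [0.496  0.1084] yaw -0.07384759778576981 -0.0005084505929489554
origin [0.4364 0.1084] grip [0.4584 0.1084] heelx -0.020893922151508912
```

```bash
python3 - <<'E'
from h import *
st=ctrl.get_state();print(ctrl.tip_extent, delta(st,(.4584,.1084,.067),0.0),st["eef_pos"])
E
```

```text
0.014 (array([ 9.3431, -1.766 ,  0.0157]), np.float64(0.7440119342953087)) [0.5023 0.1088 0.3006]
```

Request:
move_arm --commands '[0, 0, 0, 0.74, 0.5, -0.76, 0, 0, 0.9, -1, 0, 0, 1, 0, 0, 0, 1, 0, 0, 0, 1, 0, 0, 0, 1, 0, 0, 0, 0.6, 0, 0, 0, 0, 0, 0, 0, 0, 0, 0, 0]'

```text
time: 7.68
eef_pos: [0.4588, 0.1091, 0.1513]
tcp_rot: [0.5, 0.5, -0.499, 0.501]
contact_force: [0.2, -0.8, 0.2]
opening: 0.726
```

```bash
python3 - <<'E'
from h import *
im,C,st=snap("wrist","w4")
print(st["eef_pos"],st["time"],delta(st,(.4584,.1084,.067),0.0))
E
```

```text
[0.4588 0.1091 0.1513] 7.675 (array([ 3.3726, -0.0231,  0.0296]), np.float64(0.006889541774380134))
```

View pics/w4.png

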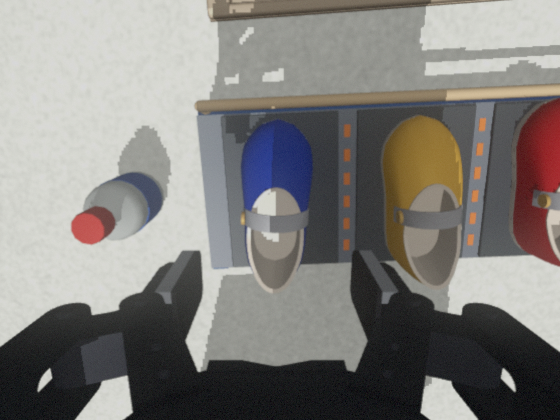

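```bash
python3 - <<'E'
from h import *
st=ctrl.get_state();C=cal("wrist",st)
shoe(C,0,0,1,(277.5,120.5),(241,170),(313,170),(274,293))
E
```

```text
toe [0.5171 0.108 ] heel [0.414 0.11 ] L 0.10316012058574316 ballw 0.04523395257691829 ball [0.4869 0.1083] yaw -1.3961266783476833 -1.1305321567531417
origin [0.4351 0.1095] grip [0.4571 0.109 ] heelx -0.021159012243137543
```

Request:
move_arm --commands '[0.9, 0, 0, 0.1, 0.9, 0, 0, 0, 0.9, 0, 0, 0, 0.66, 0, 0, 0, 0, 0, 0, 0, 0, 0, 0, 0]'

```text
time: 8.48
eef_pos: [0.4588, 0.1093, 0.0673]
tcp_rot: [0.502, 0.498, -0.502, 0.498]
contact_force: [0.6, -0.8, -0.2]
opening: 0.724
```

Request:
move_arm --commands '[0, 0, 0, 0, 0, 0, 0, 0, 0, 0, 0, 0, 0, 0, 0, 0, 0, 0, 0, 0, 0, 0, 0, 0]' --jaw 30 --force 35

```text
time: 9.22
eef_pos: [0.4589, 0.1093, 0.0675]
tcp_rot: [0.503, 0.497, -0.501, 0.499]
contact_force: [-1.4, -0.0, 6.0]
opening: 0.463
```

Request:
move_arm --commands '[-0.3, 0, 0, 0, -0.7, 0, 0, 0, -1, 0, 0, 0, -0.8, 0, 0, 0, -0.3, 0, 0, 0, 0, 0, 0, 0]'

```text
time: 9.98
eef_pos: [0.4578, 0.1093, 0.1438]
tcp_rot: [0.502, 0.498, -0.502, 0.498]
contact_force: [0.4, -0.7, -1.0]
opening: 0.46
```

```bash
cat >> h.py <<'E'
TC=np.array([.6674,-.0240]);TY=3.9
def place(i,off):
    y=np.radians(TY);X=np.array([np.cos(y),np.sin(y)]);Y=np.array([-X[1],X[0]])
    return TC+Y*[.132,.044,-.044,-.132][i]+X*(-.030+off)
E
python3 - <<'E'
from h import *
im,C,st=snap("wrist","w5")
p=place(0,.0232);print(p,st["eef_pos"],st["contact_force"],st["time"],delta(st,(*p,.0285),TY))
E
```

```text
[0.6516 0.1072] [0.4578 0.1093 0.1438] [ 0.4262 -0.6789 -1.042 ] 9.975 (array([4.6137, 7.7285, 0.6081]), np.float64(-0.8708452381656399))
```

View pics/w5.png

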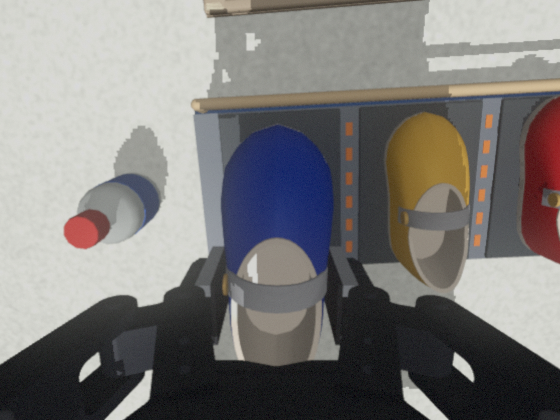

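```bash
cat >> h.py <<'E'
def inhand(C,st,toe,dz=.0245):
    M=R.from_quat(st["tcp_rot"]).as_matrix()
    P=onz(C,[toe],st["eef_pos"][2]-dz+.012)[0];d=M.T@(P-st["eef_pos"]);print("toe in tool",d,"offset grip x in shoe:",.082-d[1])
E
python3 - <<'E'
from h import *
st=ctrl.get_state();inhand(cal("wrist",st),st,(277.5,125.5))
E
```

```text
toe in tool [0.0124 0.0589 0.0009] offset grip x in shoe: 0.02313020615061752
```

Request:
move_arm --commands '[0, 0, 0, -0.87, 0, 0.7, 0.1, 0, 0, 1, 0.1, 0, 0, 1, 0.1, 0, 0, 1, 0.1, 0, 0, 1, 0.1, 0, 0, 1, 0.1, 0, 0, 1, 0, 0, 0.5, 0.8, 0, 0, 1, 0.2, 0, 0, 1, 0, 0, 0, 1, 0, 0, 0, 0.4, 0, 0, 0, 0, 0, 0, 0, 0, 0, 0, 0]'

```text
time: 11.9
eef_pos: [0.6518, 0.1074, 0.0474]
tcp_rot: [0.483, 0.516, -0.482, 0.517]
contact_force: [0.8, 0.2, -0.9]
opening: 0.464
```

```bash
python3 - <<'E'
from h import *
im,C,st=snap("wrist","w6")
p=place(0,.0232);print(p,st["eef_pos"],st["contact_force"],st["time"],delta(st,(*p,.0285),TY))
E
```

```text
[0.6516 0.1072] [0.6518 0.1074 0.0474] [ 0.7939  0.2375 -0.9125] 11.9 (array([ 0.7541, -0.007 ,  0.0049]), np.float64(-0.0006339401111496757))
```

View pics/w6.png

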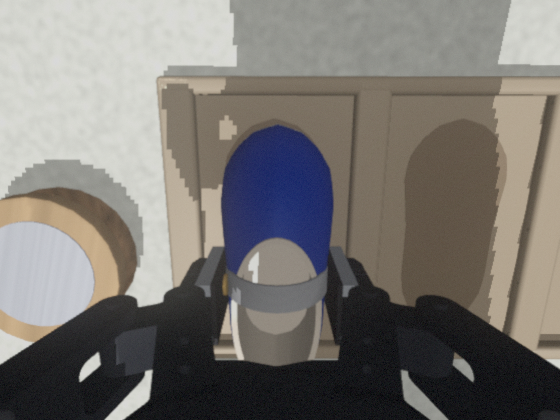

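Request:
move_arm --commands '[0.3, 0, 0, 0, 0.2, 0, 0, 0, 0.1, 0, 0, 0, 0.1, 0, 0, 0, 0, 0, 0, 0]'

```text
time: 12.58
eef_pos: [0.6511, 0.1074, 0.0289]
tcp_rot: [0.483, 0.517, -0.483, 0.517]
contact_force: [-0.2, 0.0, -1.0]
opening: 0.463
```

Request:
move_arm --commands '[0.04, 0, 0, 0, 0.03, 0, 0, 0, 0, 0, 0, 0]'

```text
time: 12.95
eef_pos: [0.6513, 0.1074, 0.0286]
tcp_rot: [0.483, 0.517, -0.483, 0.517]
contact_force: [-3.1, -0.0, 6.4]
opening: 0.465
```

Request:
move_arm --commands '[0, 0, 0, 0, 0, 0, 0, 0, 0, 0, 0, 0]' --jaw 54

```text
time: 13.32
eef_pos: [0.6508, 0.1074, 0.0267]
tcp_rot: [0.483, 0.517, -0.483, 0.517]
contact_force: [0.3, -0.1, -0.6]
opening: 0.631
```

Request:
move_arm --commands '[-0.3, 0, 0, 0, -0.7, 0, 0, 0, -1, 0, 0, 0, -1, 0, 0, 0, -1, 0, 0, 0, -1, 0, 0, 0, -1, 0, 0, 0, -1, 0, 0, 0, -1, 0, 0, 0, -1, 0, 0, 0, -0.8, 0, 0, 0]' --jaw 62

```text
time: 14.7
eef_pos: [0.6513, 0.1074, 0.2751]
tcp_rot: [0.483, 0.516, -0.482, 0.517]
contact_force: [0.5, -0.0, 0.2]
opening: 0.728
```

```bash
python3 - <<'E'
from h import *
im,C,st=snap("wrist","w7")
print(st["eef_pos"],st["time"],delta(st,(.502,.0175,.30),TY))
E
```

```text
[0.6513 0.1074 0.2751] 14.7 (array([-1.0154, -6.1989,  3.1815]), np.float64(-0.0002512697814125232))
```

View pics/w7.png

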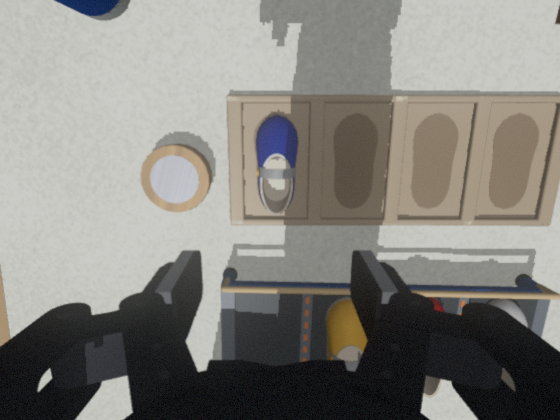

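Blue stands straight in the left bay, with its toe at (277,116) level with the neighbouring footprints' toe line. Yellow is next.

Request:
move_arm --commands '[-0.5, -0.8, 0.4, 0, -0.5, -1, 0.5, 0, 0, -1, 0.6, 0, 0, -1, 0.6, 0, 0, -1, 0.5, 0, 0, -1, 0.5, 0, 0, -0.4, 0.1, 0, 0, 0, 0, 0, 0, 0, 0, 0]'

```text
time: 15.88
eef_pos: [0.5024, 0.0173, 0.2972]
tcp_rot: [0.483, 0.517, -0.482, 0.517]
contact_force: [-0.4, 0.2, 0.3]
opening: 0.727
```

```bash
python3 - <<'E'
from h import *
im,C,st=snap("wrist","w8");print(st["eef_pos"]);crop(im,"w8a",215,345,145,275)
E
```

```text
[0.5024 0.0173 0.2972]
```

View pics/w8a.png

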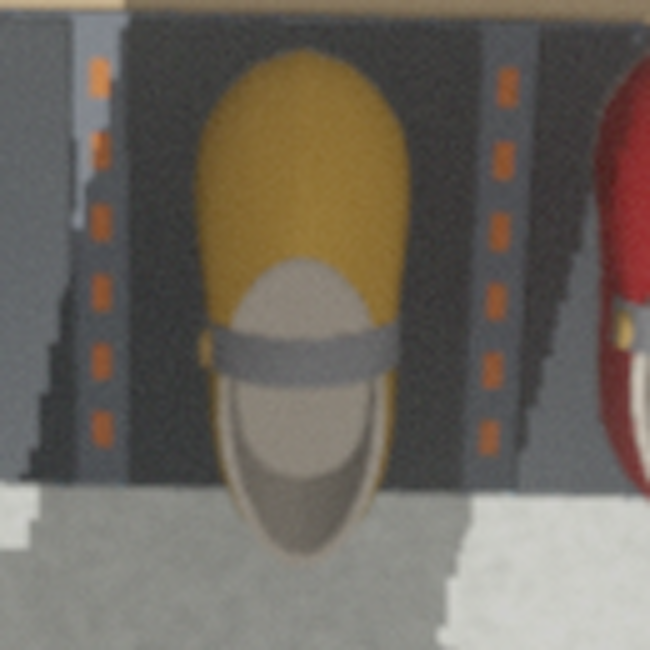

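```bash
python3 - <<'E'
from h import *
st=ctrl.get_state();C=cal("wrist",st)
o,y=shoe(C,215,145,5,(306,50),(197,170),(412,170),(304,560))
for yy in (y,):
  X=np.array([np.cos(np.radians(yy)),np.sin(np.radians(yy))]);print(delta(st,(*(o+.0225*X),.067),yy))
E
```

```text
toe [0.5211 0.0185] heel [0.4188 0.0119] L 0.10252705607682588 ballw 0.04491763664783744 ball [0.4965 0.0172] yaw 3.8778467895056847 3.7192505116115497
origin [0.4393 0.0133] grip [0.4612 0.0148] heelx -0.020526663297219232
(array([ 9.2032, -1.63  , -0.0079]), np.float64(0.008932395721401028))
```

Request:
move_arm --commands '[0.5, -0.8, 0, 0, 0.9, -0.86, 0, 0, 1, 0, 0, 0, 1, 0, 0, 0, 1, 0, 0, 0, 1, 0, 0, 0, 0.4, 0, 0, 0, 0, 0, 0, 0, 0, 0, 0, 0]'

```text
time: 17.05
eef_pos: [0.4613, 0.0141, 0.1532]
tcp_rot: [0.483, 0.516, -0.482, 0.517]
contact_force: [0.2, 0.6, -0.5]
opening: 0.729
```

```bash
python3 - <<'E'
from h import *
im,C,st=snap("wrist","w9");print(st["eef_pos"],st["time"]);crop(im,"w9a",130,430,100,300,2.6)
E
```

```text
[0.4613 0.0141 0.1532] 17.05
```

View pics/w9a.png

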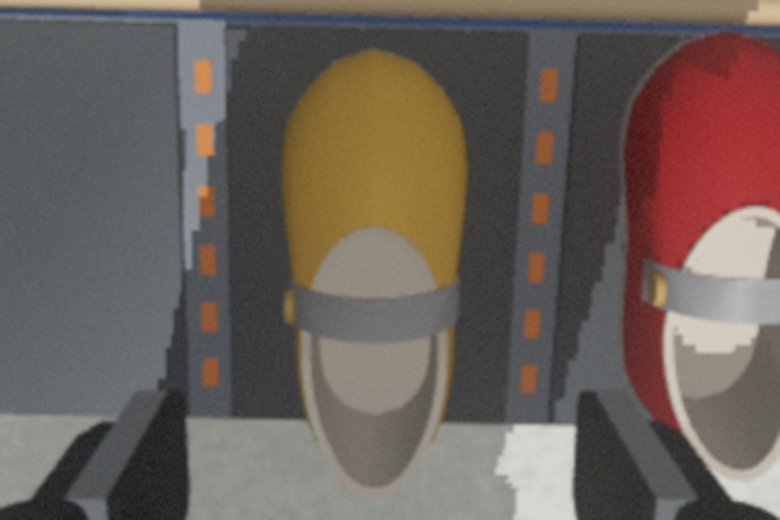

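Request:
move_arm --commands '[0.9, 0, -0.04, 0, 0.9, -0.03, 0, 0, 0.9, 0, 0, 0, 0.75, 0, 0, 0, 0, 0, 0, 0, 0, 0, 0, 0]'

```text
time: 17.85
eef_pos: [0.4606, 0.015, 0.0671]
tcp_rot: [0.483, 0.516, -0.482, 0.517]
contact_force: [0.2, -0.1, 0.4]
opening: 0.727
```

Request:
move_arm --commands '[0, 0, 0, 0, 0, 0, 0, 0, 0, 0, 0, 0, 0, 0, 0, 0, 0, 0, 0, 0, 0, 0, 0, 0]' --jaw 30

```text
time: 18.6
eef_pos: [0.4607, 0.0149, 0.0672]
tcp_rot: [0.483, 0.516, -0.482, 0.517]
contact_force: [-0.2, 0.4, 6.8]
opening: 0.456
```

Request:
move_arm --commands '[-0.3, 0, 0, 0, -0.7, 0, 0, 0, -1, 0, 0, 0, -0.8, 0, 0, 0, -0.3, 0, 0, 0, 0, 0, 0, 0]'

```text
time: 19.35
eef_pos: [0.4595, 0.0152, 0.1433]
tcp_rot: [0.483, 0.517, -0.483, 0.517]
contact_force: [0.2, -0.4, -0.6]
opening: 0.46
```

```bash
python3 - <<'E'
from h import *
im,C,st=snap("wrist","w10")
p=place(1,.0232);print(p,st["eef_pos"],st["contact_force"],st["time"],delta(st,(*p,.0285),TY))
E
```

```text
[0.6576 0.0194] [0.4595 0.0152 0.1433] [ 0.1629 -0.4317 -0.6457] 19.35 (array([4.5952, 7.9182, 0.3693]), np.float64(-0.0009228347358089471))
```

View pics/w10.png

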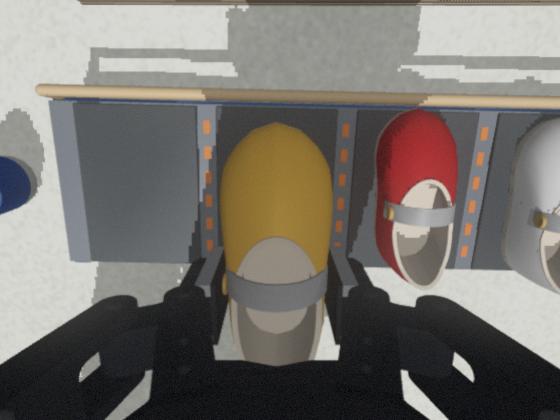

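Request:
move_arm --commands '[0, 0.7, 0.05, 0, 0, 1, 0.05, 0, 0, 1, 0.05, 0, 0, 1, 0.05, 0, 0, 1, 0.05, 0, 0, 1, 0.06, 0, 0, 1, 0.06, 0, 0.5, 0.9, 0, 0, 1, 0.27, 0, 0, 1, 0, 0, 0, 1, 0, 0, 0, 0.35, 0, 0, 0, 0, 0, 0, 0, 0, 0, 0, 0]'

```text
time: 21.15
eef_pos: [0.6573, 0.0192, 0.0482]
tcp_rot: [0.483, 0.516, -0.482, 0.517]
contact_force: [0.5, 0.1, -0.4]
opening: 0.457
```

```bash
python3 - <<'E'
from h import *
im,C,st=snap("wrist","w11")
p=place(1,.0221);print(p,st["eef_pos"],st["contact_force"],st["time"],delta(st,(*p,.0285),TY))
E
```

```text
[0.6565 0.0194] [0.6573 0.0192 0.0482] [ 0.5421  0.0804 -0.4069] 21.15 (array([ 0.7873, -0.0323, -0.0099]), np.float64(-0.0010247852485831732))
```

View pics/w11.png

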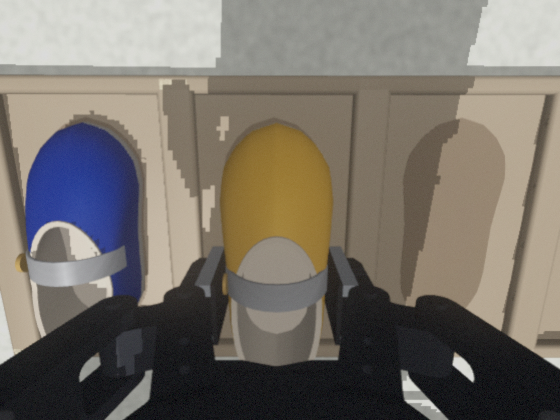

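Request:
move_arm --commands '[0.3, -0.03, 0, 0, 0.2, 0, 0, 0, 0.15, 0, 0, 0, 0.09, 0, 0, 0, 0, 0, 0, 0, 0, 0, 0, 0]'

```text
time: 21.95
eef_pos: [0.6559, 0.0192, 0.0286]
tcp_rot: [0.483, 0.517, -0.483, 0.517]
contact_force: [0.3, 0.5, -0.7]
opening: 0.463
```

Request:
move_arm --commands '[0.04, 0, 0, 0, 0.03, 0, 0, 0, 0, 0, 0, 0]'

```text
time: 22.32
eef_pos: [0.656, 0.0192, 0.0282]
tcp_rot: [0.483, 0.517, -0.483, 0.517]
contact_force: [-4.1, -0.9, 6.7]
opening: 0.462
```

Request:
move_arm --commands '[0, 0, 0, 0, 0, 0, 0, 0, 0, 0, 0, 0]' --jaw 54

```text
time: 22.7
eef_pos: [0.6557, 0.0192, 0.0265]
tcp_rot: [0.483, 0.517, -0.483, 0.517]
contact_force: [0.3, -1.0, -0.5]
opening: 0.63
```

Request:
move_arm --commands '[-0.3, 0, 0, 0, -0.7, 0, 0, 0, -1, 0, 0, 0, -1, 0, 0, 0, -1, 0, 0, 0, -1, 0, 0, 0, -1, -0.4, 0.3, 0, -1, -0.8, 0.4, 0, -1, -1, 0.5, 0, -1, -1, 0.6, 0, -1, -1, 0.6, 0, -0.8, -1, 0.5, 0, 0, -1, 0.2, 0, 0, 0, 0, 0, 0, 0, 0, 0]' --jaw 62

```text
time: 24.58
eef_pos: [0.5068, -0.0685, 0.2975]
tcp_rot: [0.483, 0.516, -0.482, 0.517]
contact_force: [-0.1, 0.4, 0.3]
opening: 0.725
```

```bash
python3 - <<'E'
from h import *
im,C,st=snap("wrist","w12");print(st["eef_pos"],st["time"])
E
```

```text
[ 0.5068 -0.0685  0.2975] 24.575
```

View pics/w12.png

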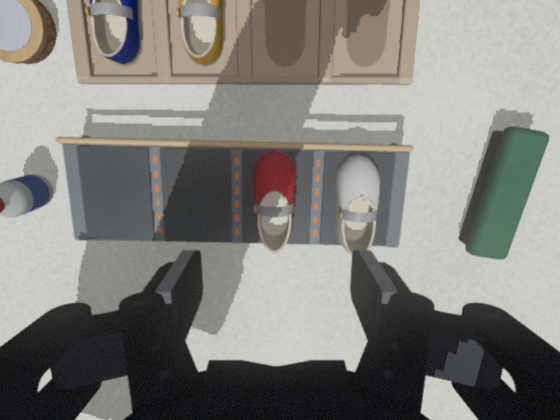

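Yellow is in the second bay. Red is centred in this view, with its toe near (275,151).

```bash
python3 - <<'E'
from h import *
im=cv2.imread("pics/w12.png");crop(im,"w12a",215,345,135,265)
E
```

```text
(no output)
```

View pics/w12a.png

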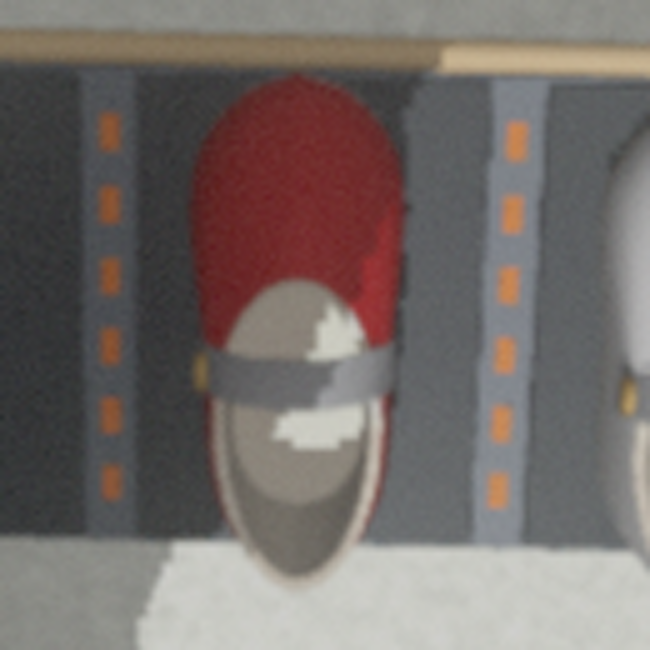

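```bash
python3 - <<'E'
from h import *
st=ctrl.get_state();C=cal("wrist",st)
o,y=shoe(C,215,135,5,(299,76),(191,200),(405,200),(298,585))
X=np.array([np.cos(np.radians(y)),np.sin(np.radians(y))]);print(delta(st,(*(o+.022*X),.067),y))
E
```

```text
toe [ 0.5306 -0.0654] heel [ 0.4289 -0.0722] L 0.10189808009744071 ballw 0.044581271832994505 ball [ 0.5052 -0.067 ] yaw 3.949708828088698 3.821363391153864
origin [ 0.4487 -0.0709] grip [ 0.4707 -0.0693] heelx -0.019897824444127833
(array([ 9.2039, -1.4523, -0.0622]), np.float64(-0.007205299370905163))
```

Request:
move_arm --commands '[0.5, -0.7, -0.06, 0, 0.9, -0.77, 0, 0, 1, 0, 0, 0, 1, 0, 0, 0, 1, 0, 0, 0, 1, 0, 0, 0, 1, 0, 0, 0, 1, 0, 0, 0, 1, 0, 0, 0, 0.8, 0, 0, 0, 0, 0, 0, 0, 0, 0, 0, 0]'

```text
time: 26.12
eef_pos: [0.4704, -0.0696, 0.0674]
tcp_rot: [0.483, 0.517, -0.482, 0.517]
contact_force: [0.0, -0.3, 0.4]
opening: 0.727
```

Request:
move_arm --commands '[0, 0, 0, 0, 0, 0, 0, 0, 0, 0, 0, 0, 0, 0, 0, 0, 0, 0, 0, 0, 0, 0, 0, 0]' --jaw 30

```text
time: 26.88
eef_pos: [0.4706, -0.07, 0.068]
tcp_rot: [0.483, 0.516, -0.482, 0.517]
contact_force: [0.0, 0.9, 5.8]
opening: 0.461
```

Request:
move_arm --commands '[-0.3, 0, 0, 0, -0.7, 0, 0, 0, -1, 0, 0, 0, -0.8, 0, 0, 0, -0.3, 0, 0, 0, 0, 0, 0, 0]'

```text
time: 27.62
eef_pos: [0.4695, -0.0696, 0.1443]
tcp_rot: [0.483, 0.517, -0.483, 0.517]
contact_force: [-0.3, -0.6, -1.7]
opening: 0.458
```

```bash
python3 - <<'E'
from h import *
im,C,st=snap("wrist","w13")
p=place(2,.0232);print(p,st["eef_pos"],st["contact_force"],st["time"],delta(st,(*p,.0285),TY))
E
```

```text
[ 0.6636 -0.0684] [ 0.4695 -0.0696  0.1443] [-0.264  -0.56   -1.6802] 27.625 (array([4.6334, 7.7509, 0.4787]), np.float64(-0.0013793690055772425))
```

View pics/w13.png

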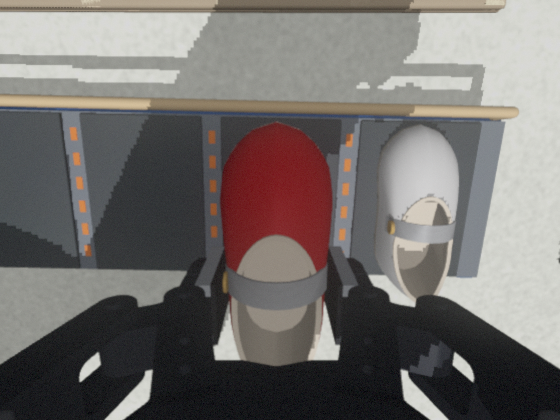

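Request:
move_arm --commands '[0, 0.7, 0.05, 0, 0, 1, 0.06, 0, 0, 1, 0.07, 0, 0, 1, 0.07, 0, 0, 1, 0.07, 0, 0, 1, 0.08, 0, 0, 1, 0.08, 0, 0.5, 0.8, 0, 0, 1, 0.19, 0, 0, 1, 0, 0, 0, 1, 0, 0, 0, 0.4, 0, 0, 0, 0, 0, 0, 0, 0, 0, 0, 0]'

```text
time: 29.42
eef_pos: [0.663, -0.0687, 0.0479]
tcp_rot: [0.483, 0.516, -0.482, 0.517]
contact_force: [0.8, -0.4, -0.7]
opening: 0.463
```

```bash
python3 - <<'E'
from h import *
im,C,st=snap("wrist","w14")
p=place(2,.0221);print(p,st["eef_pos"],st["contact_force"],st["time"],delta(st,(*p,.0285),TY))
E
```

```text
[ 0.6625 -0.0684] [ 0.663  -0.0687  0.0479] [ 0.7941 -0.4486 -0.7012] 29.425 (array([ 0.7757, -0.0191, -0.0128]), np.float64(-0.0012268460966907801))
```

View pics/w14.png

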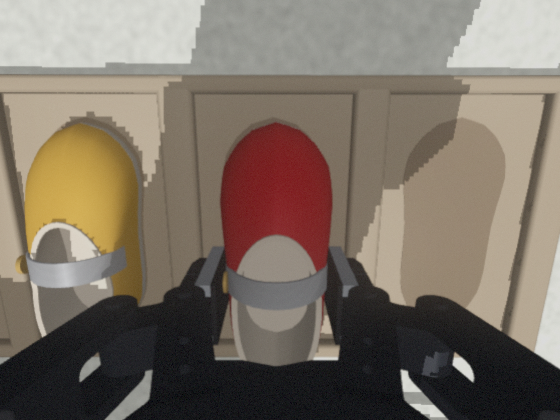

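Request:
move_arm --commands '[0.3, -0.02, 0, 0, 0.2, 0, 0, 0, 0.15, 0, 0, 0, 0.08, 0, 0, 0, 0, 0, 0, 0, 0, 0, 0, 0]'

```text
time: 30.22
eef_pos: [0.662, -0.0686, 0.0291]
tcp_rot: [0.483, 0.517, -0.483, 0.517]
contact_force: [-2.3, 1.3, 3.1]
opening: 0.465
```

Request:
move_arm --commands '[0.04, 0, 0, 0, 0.03, 0, 0, 0, 0, 0, 0, 0]'

```text
time: 30.6
eef_pos: [0.662, -0.0686, 0.0291]
tcp_rot: [0.482, 0.517, -0.483, 0.517]
contact_force: [-5.4, 1.9, 10.9]
opening: 0.461
```

Request:
move_arm --commands '[0, 0, 0, 0, 0, 0, 0, 0, 0, 0, 0, 0]' --jaw 54

```text
time: 30.98
eef_pos: [0.6614, -0.0685, 0.0261]
tcp_rot: [0.483, 0.517, -0.483, 0.516]
contact_force: [0.2, 1.0, 0.1]
opening: 0.633
```

Request:
move_arm --commands '[-0.3, 0, 0, 0, -0.7, 0, 0, 0, -1, 0, 0, 0, -1, 0, 0, 0, -1, 0, 0, 0, -1, 0, 0, 0, -1, -0.5, 0.3, 0, -1, -0.9, 0.4, 0, -1, -1, 0.5, 0, -1, -1, 0.6, 0, -1, -1, 0.6, 0, -0.8, -1, 0.5, 0, 0, -1, 0.2, 0, 0, 0, 0, 0, 0, 0, 0, 0]' --jaw 62

```text
time: 32.85
eef_pos: [0.5077, -0.1566, 0.2976]
tcp_rot: [0.483, 0.516, -0.482, 0.517]
contact_force: [0.5, -0.1, 0.8]
opening: 0.723
```

```bash
python3 - <<'E'
from h import *
im,C,st=snap("wrist","w15");print(st["eef_pos"],st["time"]);crop(im,"w15a",215,345,135,265)
E
```

```text
[ 0.5077 -0.1566  0.2976] 32.85
```

View pics/w15.png

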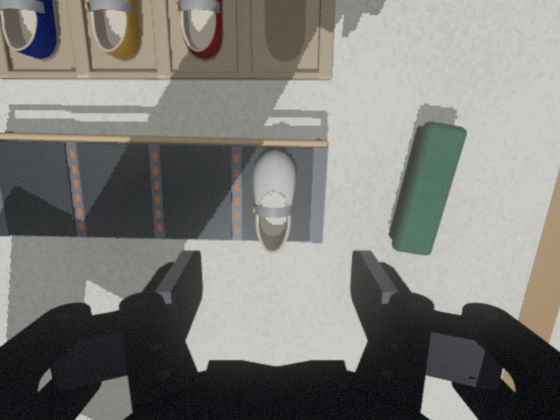

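View pics/w15a.png

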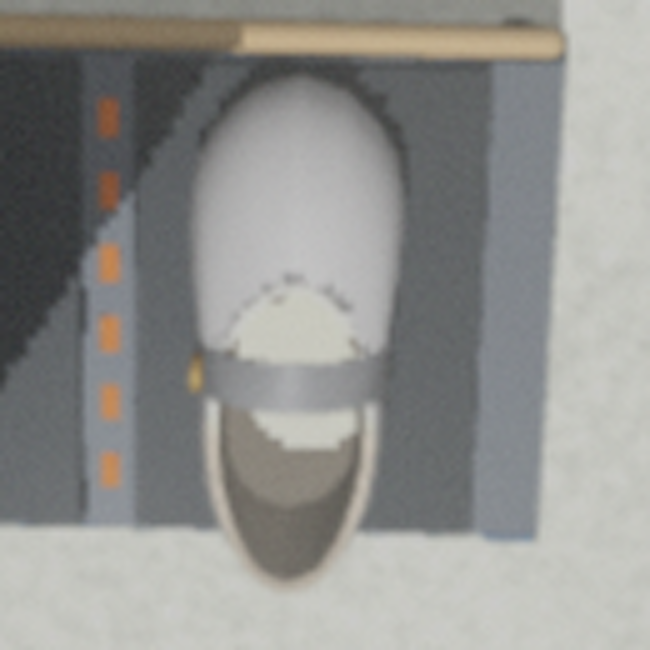

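```bash
python3 - <<'E'
from h import *
st=ctrl.get_state();C=cal("wrist",st)
o,y=shoe(C,215,135,5,(302,74),(192,200),(406,200),(286,588))
X=np.array([np.cos(np.radians(y)),np.sin(np.radians(y))]);print(delta(st,(*(o+.022*X),.067),y))
E
```

```text
toe [ 0.532  -0.1542] heel [ 0.429 -0.158] L 0.10304746646182986 ballw 0.04458915066080501 ball [ 0.5062 -0.1553] yaw 1.9506466888172753 2.0956862864567816
origin [ 0.45   -0.1572] grip [ 0.472  -0.1565] heelx -0.021047136293814796
(array([ 9.2064, -1.4377, -0.0515]), np.float64(0.39293219617430103))
```

Request:
move_arm --commands '[0, 0, 0, 0.39, 0.5, -0.7, -0.05, 0, 0.9, -0.77, 0, 0, 1, 0, 0, 0, 1, 0, 0, 0, 1, 0, 0, 0, 1, 0, 0, 0, 1, 0, 0, 0, 1, 0, 0, 0, 1, 0, 0, 0, 0.8, 0, 0, 0, 0, 0, 0, 0, 0, 0, 0, 0]'

```text
time: 34.52
eef_pos: [0.4713, -0.1569, 0.0674]
tcp_rot: [0.492, 0.508, -0.491, 0.509]
contact_force: [0.6, -0.2, 0.3]
opening: 0.729
```

Request:
move_arm --commands '[0, 0, 0, 0, 0, 0, 0, 0, 0, 0, 0, 0, 0, 0, 0, 0, 0, 0, 0, 0, 0, 0, 0, 0]' --jaw 30

```text
time: 35.28
eef_pos: [0.4715, -0.1573, 0.0681]
tcp_rot: [0.492, 0.508, -0.491, 0.509]
contact_force: [0.3, 0.2, 6.1]
opening: 0.457
```

Request:
move_arm --commands '[-0.3, 0, 0, 0, -0.7, 0, 0, 0, -1, 0, 0, 0, -0.8, 0, 0, 0, -0.3, 0, 0, 0, 0, 0, 0, 0]'

```text
time: 36.02
eef_pos: [0.4708, -0.1568, 0.145]
tcp_rot: [0.492, 0.508, -0.491, 0.509]
contact_force: [0.8, 0.5, -0.8]
opening: 0.46
```

```bash
python3 - <<'E'
from h import *
im,C,st=snap("wrist","w16")
p=place(3,.0221);print(p,st["eef_pos"],st["contact_force"],st["time"],delta(st,(*p,.0285),TY))
E
```

```text
[ 0.6685 -0.1562] [ 0.4708 -0.1568  0.145 ] [ 0.8322  0.4909 -0.8221] 36.025 (array([4.6664, 7.8881, 0.5114]), np.float64(-0.3900721163132651))
```

View pics/w16.png

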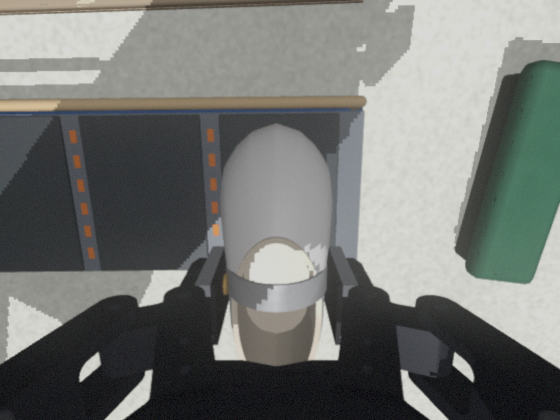

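Request:
move_arm --commands '[0, 0, 0, -0.39, 0, 0.7, 0.05, 0, 0, 1, 0.06, 0, 0, 1, 0.07, 0, 0, 1, 0.08, 0, 0, 1, 0.08, 0, 0, 1, 0.08, 0, 0, 1, 0.08, 0, 0.5, 0.9, 0, 0, 1, 0.28, 0, 0, 1, 0, 0, 0, 1, 0, 0, 0, 0.4, 0, 0, 0, 0, 0, 0, 0, 0, 0, 0, 0]'

```text
time: 37.95
eef_pos: [0.6688, -0.1562, 0.048]
tcp_rot: [0.483, 0.516, -0.482, 0.517]
contact_force: [0.3, 1.1, -0.2]
opening: 0.461
```

```bash
python3 - <<'E'
from h import *
im,C,st=snap("wrist","w17")
p=place(3,.0225);print(p,st["eef_pos"],st["contact_force"],st["time"],delta(st,(*p,.0285),TY))
E
```

```text
[ 0.6689 -0.1562] [ 0.6688 -0.1562  0.048 ] [ 0.2962  1.0955 -0.1808] 37.95 (array([0.7803, 0.0037, 0.0008]), np.float64(0.0015072930283722432))
```

View pics/w17.png

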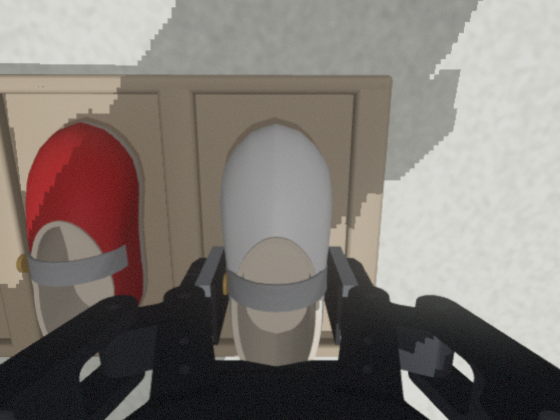

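Request:
move_arm --commands '[0.3, 0, 0, 0, 0.2, 0, 0, 0, 0.15, 0, 0, 0, 0.08, 0, 0, 0, 0, 0, 0, 0, 0, 0, 0, 0]'

```text
time: 38.75
eef_pos: [0.6682, -0.1559, 0.0292]
tcp_rot: [0.483, 0.517, -0.483, 0.517]
contact_force: [-1.3, 0.9, 3.4]
opening: 0.459
```

Request:
move_arm --commands '[0.03, 0, 0, 0, 0.02, 0, 0, 0, 0, 0, 0, 0]'

```text
time: 39.12
eef_pos: [0.6683, -0.1559, 0.0292]
tcp_rot: [0.483, 0.517, -0.483, 0.517]
contact_force: [-4.2, 1.6, 9.0]
opening: 0.458
```

Request:
move_arm --commands '[0, 0, 0, 0, 0, 0, 0, 0, 0, 0, 0, 0]' --jaw 54

```text
time: 39.5
eef_pos: [0.6678, -0.1558, 0.0267]
tcp_rot: [0.483, 0.517, -0.483, 0.517]
contact_force: [0.2, -0.3, -1.1]
opening: 0.632
```

Request:
move_arm --commands '[-0.3, 0, 0, 0, -0.7, 0, 0, 0, -1, 0, 0, 0, -1, 0, 0, 0, -1, 0, 0, 0, -1, 0, 0, 0, -1, 0, -0.8, 0, -1, 0, -1, 0, -1, 0, -1, 0, -1, 0, -1, 0, -1, 0, -1, 0, -0.8, 0, -0.6, 0, 0, 0, 0, 0, 0, 0, 0, 0]' --jaw 62

```text
time: 41.25
eef_pos: [0.6584, -0.0215, 0.2963]
tcp_rot: [0.482, 0.517, -0.483, 0.516]
contact_force: [0.3, -0.2, -0.2]
opening: 0.725
```

```bash
python3 - <<'E'
from h import *
im,C,st=snap("wrist","w18");print(st["eef_pos"],st["time"]);crop(im,"w18a",110,460,100,260,2.2)
E
```

```text
[ 0.6584 -0.0215  0.2963] 41.25
```

View pics/w18a.png

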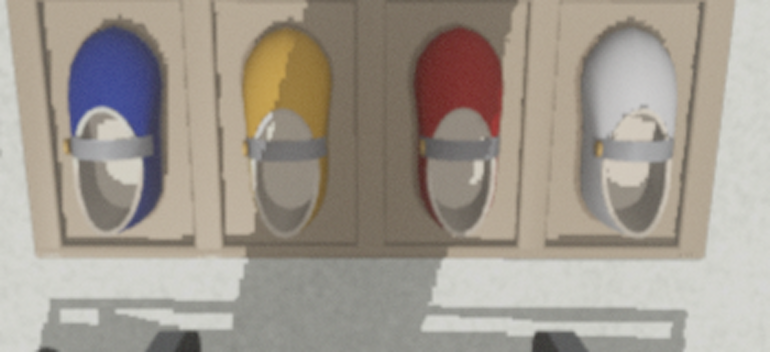

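All four stand straight, in order, with toes up. I'll move the arm clear and check with the fixed cameras.

Request:
move_arm --commands '[0, -0.5, 0.8, 0, 0, -0.5, 1, 0, 0, -0.5, 1, 0, 0, -0.5, 1, 0, 0, -0.5, 1, 0, 0, -0.5, 1, 0, 0, -0.5, 1, 0, 0, -0.5, 1, 0, 0, -0.5, 1, 0, 0, -0.5, 1, 0, 0, -0.5, 1, 0, 0, 0, 1, 0, 0, 0, 1, 0, 0, 0, 1, 0, 0, 0, 1, 0, 0, 0, 1, 0, 0, 0, 1, 0, 0, 0, 0.5, 0, 0, 0, 0, 0]'

```text
time: 43.68
eef_pos: [0.5509, -0.4628, 0.2966]
tcp_rot: [0.483, 0.517, -0.483, 0.516]
contact_force: [0.1, 0.4, 0.2]
opening: 0.726
```

```bash
python3 - <<'E'
from h import *
im,C,st=snap("top","t2");print(st["eef_pos"],st["time"]);crop(im,"t2a",180,430,110,300,3)
im,C,st=snap("side","s2");crop(im,"s2a",180,420,150,320,3)
E
```

```text
[ 0.5509 -0.4628  0.2966] 43.675
```

View pics/t2a.png

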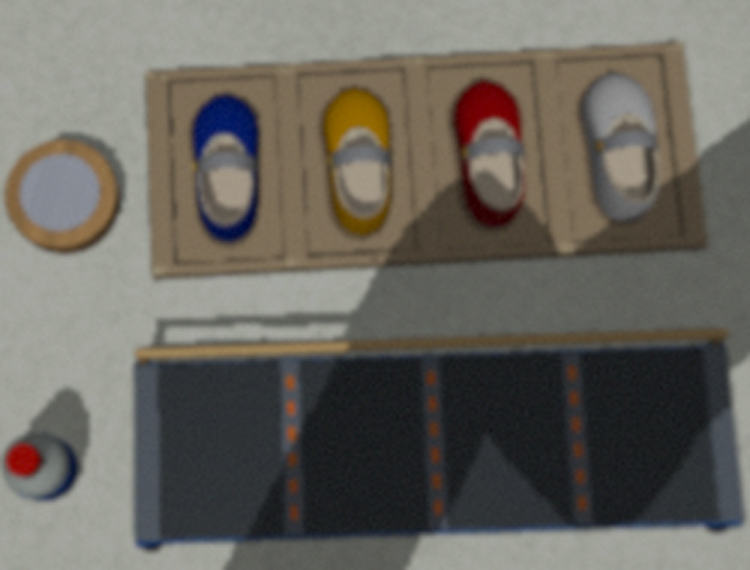

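View pics/s2a.png

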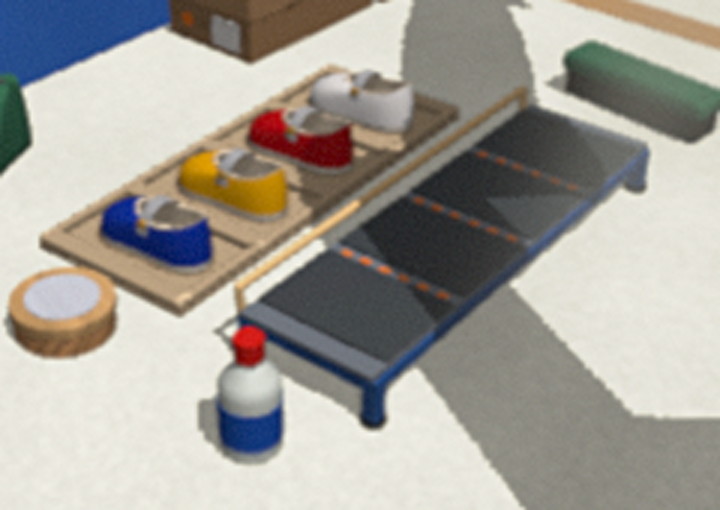

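```bash
python3 - <<'E'
from h import *
C=cal("top");g=lambda p:(180+p[0]/3-.33,110+p[1]/3-.33)
P=onz(C,[g(p) for p in [(150,72),(680,43),(703,246),(156,277)]],.012)[:,:2];c=P.mean(0)
Y=(P[0]-P[1]+P[3]-P[2]);Y/=np.hypot(*Y);X=np.array([Y[1],-Y[0]])
print(c,np.degrees(np.arctan2(X[1],X[0])),C[2][:3,3])
for n,t,h in [("blue",(225,94),(226,243)),("yellow",(353,87),(361,237)),("red",(486,79),(496,228)),("white",(613,71),(628,223))]:
    T=onz(C,[g(t)],.022)[0][:2]-c;H=onz(C,[g(h)],.018)[0][:2]-c
    d=T-H;print(n,"toe",T@X,T@Y,"heel",H@X,H@Y,"yaw rel",np.degrees(np.arctan2(d@Y,d@X)))
i0=cv2.imread("pics/top0.png");i1=cv2.imread("pics/t2.png")
def cap(i):
    h=cv2.cvtColor(i,cv2.COLOR_BGR2HSV)[255:280,175:212];m=((h[...,0]<8)|(h[...,0]>172))&(h[...,1]>150);v,u=np.nonzero(m);return u.mean()+175,v.mean()+255
print(cap(i0),cap(i1))
E
```

```text
[ 0.6656 -0.0209] 3.8069654966399225 [0.3954 0.0483 0.8623]
blue toe 0.04904207311514208 0.12932164134044172 heel -0.05258527265326945 0.13329201722066622 yaw rel -2.2372929983649987
yellow toe 0.049040495381004086 0.04350670777285885 heel -0.053602774558384234 0.04461860897882053 yaw rel -0.6206422944426163
red toe 0.04946888608653168 -0.045763588367571634 heel -0.0526115304364712 -0.0442519792482406 yaw rel -0.848375194158869
white toe 0.050054061412708836 -0.13095261618937828 heel -0.05422571511445726 -0.13081171065298283 yaw rel -0.07741949494829838
(np.float64(187.4494382022472), np.float64(262.65168539325845)) (np.float64(187.32967032967034), np.float64(262.65934065934067))
```

```bash
python3 - <<'E'
from h import *
st=dict(ctrl.get_state());st["eef_pos"]=np.array([.6584,-.0215,.2963]);st["tcp_rot"]=np.array([.4825,.5168,-.4828,.5165])
C=cal("wrist",st);y=np.radians(3.9);X=np.array([np.cos(y),np.sin(y)]);Y=np.array([-X[1],X[0]])
g=lambda p:(110+p[0]/2.2,100+p[1]/2.2)
for n,t,h in [("blue",(116,27),(110,235)),("yellow",(288,27),(286,238)),("red",(460,26),(461,237)),("white",(628,26),(637,237))]:
    T=onz(C,[g(t)],.016)[0][:2]-TC;H=onz(C,[g(h)],.042)[0][:2]-TC
    d=T-H;print(n,"toe",T@X,T@Y,"heel",H@X,H@Y,"yaw rel",np.degrees(np.arctan2(d@Y,d@X)))
E
```

```text
blue toe 0.051640793614856545 0.12816354140568467 heel -0.04971656543508069 0.13156474837397109 yaw rel -1.921929594843297
yellow toe 0.05172430940737923 0.04166749391087192 heel -0.051252433373663274 0.04280464166335783 yaw rel -0.6326779911104569
red toe 0.05225281534898945 -0.04486873452828938 heel -0.05068882774177118 -0.04562897281673788 yaw rel 0.42312957296979065
white toe 0.05225243742087007 -0.12933477941332794 heel -0.050647960249233 -0.13449922503022133 yaw rel 2.873194557381057
```

```bash
python3 - <<'E'
from plant import ctrl
print(ctrl.get_state()["time"],ctrl.sign_off())
E
```

```text
the job is handed in; nothing more can be done
43.775 None
```

All four shoes are in the brown tray in their rack order, left to right: blue, yellow, red, white. Each has its toe pointing away, in its own bay. I set each one down to a light touch of about 6–11 N before letting go. The job was handed in at 43.8 s with the gripper empty and clear of everything.

**Position along the bays:** the wrist camera puts the toes 52 mm beyond the tray's centre line, against an ideal of +52. The top camera reads +49 to +50 for the toes and -53 to -54 for the heels (ideal -52), about 2 mm nearer the robot. That gap is about the size of the calibration error, so I left the shoes as they were.

**Straightness:** the yaw readings are all within about 3°.
- **Blue:** both cameras show its toe turned about 2° to the right.
- **White:** the cameras disagree, with the top camera at about 0° and the wrist camera at about 3°. The wrist reading depends on a guessed heel height.

**Other checks:** the side view shows all four shoes flat. The red cap of the dressing bottle moved only 0.1 pixel in the top view between start and end, so the bottle stayed where it stood.

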